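# Lock the notched hub in the ratchet clamp

## Task

Stand the notched hub upright in the round nest of the clamping jig with its notch squarely facing the ram key, and let go of it. Then work the sprung hand lever through full strokes, right down and all the way back up, until the ram key has gone fully home into the notch, and leave the lever up. Move the ram only with the lever and leave the plain hub, spray can, hammer and brush where they are.

Things in the scene. Friction and masses are not known exactly. Their poses are not given: they have to be found in the camera images.
- jig: Green steel ratchet clamping jig, fixed. Origin on the bench under its base plate: 120 mm in x, y from -165 to +125 mm, 12 mm thick. Round nest at its -y end; the ram runs towards -y from a housing (60 mm wide, y -12 to +115 mm, 75 mm high; hinge cheeks at y 82 to 118 mm, 100 mm high); the hand lever points out over the +y end.
- nest (a point): Centre of the nest floor, on the base plate (12 mm over the bench, jig y = -110 mm). Round it stands a ring of low stops, 10 mm high, inner radius 35.5 mm, open for about 40 degrees either side of the ram's direction (jig +y). The hub's flange drops between them with 3 mm to spare all round.
- mark (a point): Point 32 mm from the nest centre towards the ram (jig +y), 11 mm over the nest floor: where the mouth of the notch must be when the hub is seated.
- key: Steel ram bar with a flat key at its tip, 10 mm wide (the bar behind it 22 mm wide), 14 mm high, from 17 to 31 mm over the bench, its line through the nest centre. Axes like the jig's. It is driven by the lever through a pawl and a pin rack. Not to be pushed by the robot.
- key_tip (a point): Foremost point of the key: 86 mm from the nest centre when fully back, 22 mm (10 mm inside the rim of the hub's flange) when fully home.
- ram (a joint): Travel of the ram in m: 0 fully back, 0.064 fully home against its stop. It stays where it is when the lever goes back up. Starts between 0 and 0.014.
- lever (a joint): Hand lever's angle in rad: 0 up (40 degrees above level, towards jig +y), 0.8 fully down (6 degrees below level). A spring lifts it. Each full down-and-up stroke carries the ram 16 mm on (6 to 21 mm on the first); strokes under about 0.65 rad do not catch the next pin. Takes about 10 N near its end. When the ram is home the lever stops early and hard.
- lever_hinge (a point): Axis of the lever's hinge (along the jig's x), fixed, 85 mm over the bench, at jig y = +100 mm.
- lever_grip (a point): Point on the lever's centre line, 200 mm from the hinge, in the round black rubber grip (25 mm thick, from 145 to 248 mm from the hinge; the bar before it is 18 mm thick). Moves with the lever.
- hub: The notched steel hub, about 0.5 kg: round flange 64 mm across, 22 mm thick, below a round neck 34 mm across; 54 mm high overall. Origin: centre of the underside. One rectangular notch, 18 mm wide, 13 mm deep, is cut through the flange's rim on its +x side. Starts upright on the bench at any yaw, beside the plain hub (either place).
- notch (a point): Mouth of the hub's notch: on the rim, 32 mm from the hub's axis along its +x, 11 mm over its underside.
- plain_hub: A hub of the same size without a notch. Origin: centre of the underside. A bystander.
- spray_can: Upright aluminium spray can with a grey cap, 60 mm across, 190 mm high, standing beside the nest. Origin: centre of the underside. A bystander.
- hammer: Hammer, 240 mm long, lying on the bench along its own x beside the jig. A bystander.
- brush: Brush, 180 mm long, lying on the bench along its own x beside the jig. A bystander.
Things that resemble listed ones, but are neither listed nor needed, are in the scene too. What is shaped like the hub but blue or yellow is not meant.

How it is judged:
On the way, in this order (a step that is already met when the one before it is completed fails the run):
1. the notched hub stands in the nest, notch facing the key, and is let go, with the ram still back (horizontal distance between hub and nest below 0.007 m and z of hub in the frame of nest below 0.004 m and angle between hub's own z axis and vertical below 0.06 rad and horizontal distance between notch and mark below 0.01 m and contact force between the fingers and hub below 0.3 N and value of joint ram below 0.018 m), for 0.2 s.
2. the lever is pushed down a first time (value of joint lever above 0.6 rad).
3. the lever comes back up (value of joint lever below 0.17 rad).
4. the lever is pushed down a second time (value of joint lever above 0.6 rad).
5. the lever comes back up (value of joint lever below 0.17 rad).
At the end, for the whole second after the job is handed in: The ram is home (within 3 mm of its stop), the lever is back up (within 0.1 rad), and the notched hub stands at rest on the nest floor (within 7 mm of its centre, within 4 mm of its height, tilted less than 0.06 rad) with its notch within 10 mm of the mark, holding the key (value of joint ram above 0.061 m and value of joint lever below 0.1 rad and horizontal distance between hub and nest below 0.007 m and z of hub in the frame of nest below 0.004 m and angle between hub's own z axis and vertical below 0.06 rad and horizontal distance between notch and mark below 0.01 m and linear speed of hub below 0.02 m/s); the robot touches nothing.
It fails at once if the ram is pushed by the robot instead of the lever (contact force between any of the fingers, the arm and key above 6 N).
It fails at once if the plain hub is moved more than 30 mm (distance of plain_hub from where it was at the start of the episode above 0.03 m).
It fails at once if the spray can is moved more than 30 mm or tipped (distance of spray_can from where it was at the start of the episode above 0.03 m or angle between spray_can's own z axis and vertical above 0.5 rad).
It fails at once if the hammer is moved more than 30 mm (distance of hammer from where it was at the start of the episode above 0.03 m).
It fails at once if the brush is moved more than 30 mm (distance of brush from where it was at the start of the episode above 0.03 m).
It also fails if it takes over 70 s, if anything falls off the work surface, if the arm or the gripper's body presses on something with over 40 N, if the wrist force passes 120 N, or if a joint passes its speed limit or range.

## Robot

A 6-joint arm with a two-finger parallel gripper is mounted at the origin on the work surface. World frame = base frame: x ahead of the robot, y to its left, z up, the work surface at z = 0. Lengths are in m, angles in rad, forces in N, time in s.
With the tool pointing down it reaches from about 0.35 to 0.85 m from the base axis. Payload 8.1 kg.
Tool frame: the origin (TCP) lies on the front face of the gripper's body, between the roots of the fingers; the fingertips stand 84 mm ahead of it and the grasp point (between the pads) lies 65 mm ahead of it; x points along the fingers, y is the direction in which the jaws open and shut, and the axes are right-handed (so a half turn about x gives the same grasp; the last joint's range is limited). The gripper opens to 93 mm and grips with 3 to 60 N. Pads are 15 mm wide; open, the fingers measure 128 mm over their backs; the gripper's body (75 mm by 188 mm) begins 65 mm behind the grasp point.
Start: joints at [-1.302, 0.13, 1.488, -0, 1.523, -0.085], TCP at [0.208, -0.563, 0.303] pointing down, gripper open.
Joint ranges: [-2.96, 2.96], [-0.89, 2.26], [0.02, 2.5], [-1.34, 4.48], [0, 2.73], [-2.66, 2.66]. Speed limits (rad/s): [2.39, 2.39, 2.79, 3.14, 3.14, 3.14].

## Interface

Orientations are given as a rotation vector (axis times angle).
In Python, from plant import telemetry, read_camera, camera_params, robot gives the robot as it stands.
- The arm moves only by the tool step_arm, never from a script. Its argument "commands" is a list of rows, each an object with "xyz": the shift along the tool's x, y, z in mm, a list of three; "turn": the turn, a rotation vector about the tool's x, y, z in rad, a list of three; "grip": the finger opening in mm, from 0 to 93. In form: [{"xyz": [dx, dy, dz], "turn": [ax, ay, az], "grip": grip}, ...]. A call has 1 to 12 rows; each row is the pose to reach, as a shift and turn from the pose commanded when the call began, along the tool's axes at that moment; what a row does not reach only later rows make up. A row lasts 1/8 s, in which the tool goes at most 62.5 mm and 10.7 degrees, less where a joint would pass 70% of its speed; a pose out of reach is approached as far as the arm can. A call with a gripper value outside its range is refused whole. The fingers move at their own pace and stop on an object; "force" is the grip in N (left out, the last holds). Time passes only in rows, so rows that repeat a pose let the fingers close. It gives the time, the measured TCP pose, the force and the opening at its end, in the units of the state.
- telemetry.read_state(): the state, without advancing time (a new reading comes with each control period).
- read_camera(name): name is "side" or "top" or "wrist"; returns the picture (400x640x3 uint8, red, green, blue); there is no depth.
- camera_params(name): a dict with "mtx" (3x3 intrinsics, pixels), "k1" (the pictures are not rectified: a ray, as slopes to the right and down, at radius r is drawn at 1 + k1 r^2 times it, then the intrinsics apply), "rvec" (rotation vector, rad) and "tvec" (3), from world to camera coordinates, as OpenCV has them. Camera axes: x right, y down, z forward; pixel columns grow to the right and rows downward; lengths in m; the calibration is good to about 2 mm. A picture is of the moment at which its call begins: read the wrist's pose just before it. camera_params takes no time and is no camera call; for the wrist camera it gives the pose at the moment of the call.
- robot.close_job(): hands the job in, once; it reports no verdict.
The state is a dict: "t": time; "q": joint angles; "dq": joint speeds; "joint_torque": joint torques, N m; "tool_pos": TCP position; "orientation": TCP orientation; "force": force on the tool from outside, world axes, zero at the start; "wrist_torque": the same for the moment, N m; "opening": finger opening in m.
Only numpy, scipy, OpenCV 4.12 (cv2) and the standard library are available. Lean on these libraries where they do the work, as an engineer would, in place of code of your own. Each camera call takes 0.05 s, during which the arm holds its last target. There are 200 camera calls.

## Working session

There is one attempt and no reset: what is moved stays moved. The work goes in short steps, Python scripts to look and compute and a tool call to move; the robot and the scene stay as the last step left them, time stands still between calls to the robot, and variables do not carry over. Pictures are saved under pics/ and viewed, about 8 in all and at most 12, crops included, and the job is handed in when it is done.

Besides the shell and the picture viewer there is one more tool, called after ">>>" as name([rows], argument=value, ...), one row to a line, values as JSON. step_arm: Moves the arm, as the interface text tells. Its arguments: {"type":"object","properties":{"commands":{"type":"array"},"force":{"type":"number"}},"required":["commands"]}

```bash
mkdir -p pics; ls
cat > h.py <<'E'
import numpy as np, cv2
from plant import telemetry, read_camera, camera_params, robot
from scipy.spatial.transform import Rotation as R
def snap(n,f,crop=None,s=1):
    p=camera_params(n); im=read_camera(n)[:,:,::-1].copy()
    cv2.imwrite(f'pics/{f}_full.png',im)
    if crop: im=im[crop[1]:crop[3],crop[0]:crop[2]]
    if s!=1: im=cv2.resize(im,None,fx=s,fy=s,interpolation=cv2.INTER_CUBIC)
    cv2.imwrite(f'pics/{f}.png',im); np.save(f'pics/{f}.npy',p,allow_pickle=True); return p
def load(f): return np.load(f'pics/{f}.npy',allow_pickle=True).item()
def proj(p,X):
    D=np.array([p['k1'],0,0,0],float)
    return cv2.projectPoints(np.asarray(X,float).reshape(-1,3),np.array(p['rvec'],float),np.array(p['tvec'],float),np.array(p['mtx'],float),D)[0].reshape(-1,2)
def ray(p,uv,z):
    M=np.array(p['mtx'],float)
    n=cv2.undistortPoints(np.asarray(uv,float).reshape(-1,1,2),M,np.array([p['k1'],0,0,0],float)).reshape(-1,2)
    Rm=cv2.Rodrigues(np.array(p['rvec'],float))[0]; c=-Rm.T@np.array(p['tvec'],float).ravel()
    d=np.c_[n,np.ones(len(n))]@Rm
    z=np.broadcast_to(z,len(n))
    return c+d*((z-c[2])/d[:,2])[:,None]
E
python3 - <<'E'
from h import *
for n in('top','side'): p=snap(n,n+'0',s=1.25); print(n,p, ray(p,[[320,200]],0))
print(telemetry.read_state())
E
```

```text
pics
top {'mtx': array([[423.18039241,   0.        , 327.21477571],
       [  0.        , 423.18039241, 198.34621768],
       [  0.        ,   0.        ,   1.        ]]), 'k1': -0.06753878179910454, 'rvec': array([ 2.20385882, -2.17150683,  0.08092973]), 'tvec': array([-0.05659775,  0.52559637,  1.13077263])} [[ 0.52280208 -0.02904957  0.        ]]
side {'mtx': array([[458.02958886,   0.        , 321.48565719],
       [  0.        , 458.02958886, 188.16794789],
       [  0.        ,   0.        ,   1.        ]]), 'k1': -0.0884342015480692, 'rvec': array([ 0.60780146, -2.44054553,  1.4092897 ]), 'tvec': array([0.41199461, 0.2835698 , 0.92996027])} [[ 0.60871061 -0.24960517  0.        ]]
{'t': 0.1, 'q': array([-1.30240932e+00,  1.31084128e-01,  1.48914869e+00,  2.59833955e-05,
        1.52296195e+00, -8.53881404e-02]), 'dq': array([-0.00069845, -0.00133762, -0.00153006, -0.0020868 , -0.00026168,
        0.0002286 ]), 'joint_torque': array([ 2.08920988e-03, -5.61337531e+01, -4.93097806e+01,  7.69923138e-02,
        2.89803219e-02, -4.36520111e-05]), 'tool_pos': array([ 0.2078053 , -0.56248656,  0.30180503]), 'orientation': array([ 2.02940446,  0.36443589, -2.02965299]), 'force': array([-0.49379386, -0.31919559,  0.43422025]), 'wrist_torque': array([ 0.00739614,  0.01415935, -0.00870376]), 'opening': 0.09275733284154591}
```

View pics/top0.png

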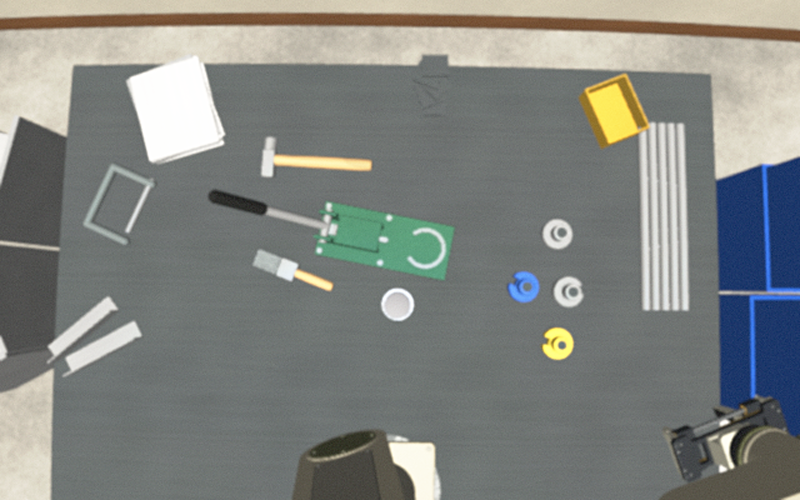

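View pics/side0.png

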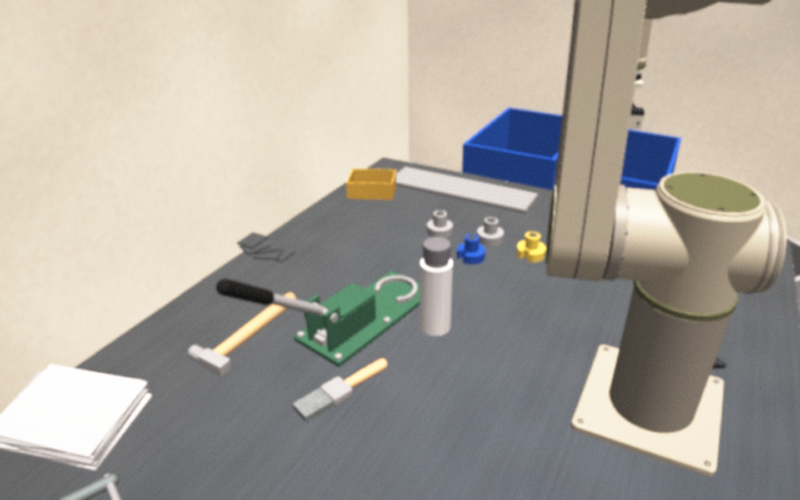

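Run:
```python
from h import *
im=cv2.imread('pics/top0_full.png')
a=cv2.resize(im[165:295,400:475],None,fx=4.6,fy=4.6,interpolation=cv2.INTER_CUBIC)
b=cv2.resize(im[150:240,240:370],None,fx=3.4,fy=3.4,interpolation=cv2.INTER_CUBIC)
c=np.zeros((600,a.shape[1]+b.shape[1],3),np.uint8); c[:a.shape[0],:a.shape[1]]=a[:600]; c[:b.shape[0],a.shape[1]:]=b
cv2.imwrite('pics/crop0.png',c); print(c.shape,a.shape)
p=load('top0')
for n,uv,z in [('h1',(557,234),.03),('h2',(568,291),.03),('blue',(522,287),.03),('can',(398,304),.19),('nest',(427,250),.022),('grip0',(212,196),.2),('grip1',(266,209),.17)]:
    print(n,ray(p,[np.array(uv)/1.25],z).round(3))
# plate corners
print(ray(p,np.array([[454,227],[445,279],[317,254],[329,205]])/1.25,.012).round(4))
```

```text
(600, 787, 3) (598, 345, 3)
h1 [[ 0.561 -0.369  0.03 ]]
h2 [[ 0.438 -0.393  0.03 ]]
blue [[ 0.445 -0.293  0.03 ]]
can [[ 0.411 -0.03   0.19 ]]
nest [[ 0.522 -0.088  0.022]]
grip0 [[0.605 0.319 0.2  ]]
grip1 [[0.586 0.225 0.17 ]]
[[ 0.5743 -0.1468  0.012 ]
 [ 0.4602 -0.1282  0.012 ]
 [ 0.5105  0.1521  0.012 ]
 [ 0.6189  0.1286  0.012 ]]
```

View pics/crop0.png

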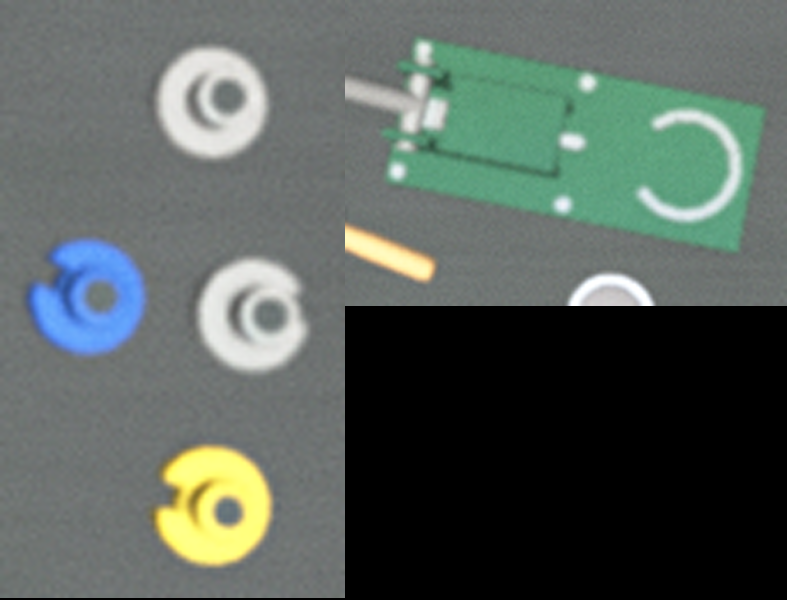

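```bash
cat >> h.py <<'E'
def Rt(psi):
    x=np.array([0,0,-1.]);y=np.array([np.cos(psi),np.sin(psi),0]);return np.c_[x,y,np.cross(x,y)]
def go(xyz,psi_deg,Rtar=None):
    s=telemetry.read_state(); R0=R.from_rotvec(s['orientation']).as_matrix()
    T=Rt(np.radians(psi_deg)) if Rtar is None else Rtar
    d=R0.T@(np.array(xyz)-s['tool_pos'])*1000; t=R.from_matrix(R0.T@T).as_rotvec()
    print('t',round(s['t'],2),'xyz',d.round(1),'turn',t.round(4),'rows',np.ceil(np.linalg.norm(d)/62.5),np.ceil(np.degrees(np.linalg.norm(t))/10.7))
E
python3 - <<'E'
from h import *
s=telemetry.read_state(); m=R.from_rotvec(s['orientation']).as_matrix(); print(m.round(3)); print(np.degrees(np.arctan2(m[1,1],m[0,1])), np.degrees(s['q'][[0,5]]))
c=camera_params('wrist');Rm=cv2.Rodrigues(np.array(c['rvec']))[0]; C=-Rm.T@np.array(c['tvec']); print('cam in tool',m.T@(C-s['tool_pos']),'fwd',m.T@Rm[2],'right',m.T@Rm[0])
# nest ring centre
p=load('top0'); print(ray(p,[[240+(685-345)/3.4,150+165/3.4]],.022), ray(p,[[240+(572-345)/3.4,150+141/3.4]],.031))
for psi in(-72,108):go([0.438,-0.393,0.25],psi)
E
```

```text
[[-0.     0.346 -0.938]
 [ 0.002 -0.938 -0.346]
 [-1.    -0.002 -0.   ]]
-69.73024230438075 [-74.62255741  -4.89238007]
cam in tool [-0.08327604 -0.00062998 -0.0699771 ] fwd [0.96838589 0.00147954 0.24945255] right [-1.39014013e-03  9.99998891e-01 -5.34557239e-04]
[[ 0.5261512 -0.0834331  0.022    ]] [[0.54321125 0.0064835  0.031     ]]
t 0.1 xyz [  52.   -79.2 -274.6] turn [ 0.0396 -0.0001  0.0016] rows 5.0 1.0
t 0.1 xyz [  52.   -79.2 -274.6] turn [-3.102e+00 -2.500e-03 -2.000e-04] rows 5.0 17.0
```

>>> step_arm([
  {"xyz": [52, -79, -275], "turn": [0.04, 0, 0.002], "grip": 60},
  {"xyz": [52, -79, -275], "turn": [0.04, 0, 0.002], "grip": 60},
  {"xyz": [52, -79, -275], "turn": [0.04, 0, 0.002], "grip": 60},
  {"xyz": [52, -79, -275], "turn": [0.04, 0, 0.002], "grip": 60},
  {"xyz": [52, -79, -275], "turn": [0.04, 0, 0.002], "grip": 60},
  {"xyz": [52, -79, -275], "turn": [0.04, 0, 0.002], "grip": 60},
  {"xyz": [52, -79, -275], "turn": [0.04, 0, 0.002], "grip": 60},
])

```text
t: 0.98
tool_pos: [0.4382, -0.3936, 0.2505]
orientation: [2.051, 0.323, -2.051]
force: [-0.8, 0.4, 0.7]
opening: 0.06
```

Run:
```python
from h import *
p=snap('wrist','w1'); print(p['k1'],proj(p,[[0.438,-0.393,.054],[.438,-.393,.022]]),telemetry.read_state()['tool_pos'])
```

```text
-0.03977824193331886 [[315.07988672 199.27765113]
 [315.05820654 192.44775932]] [ 0.43785921 -0.39406367  0.25077128]
```

View pics/w1.png

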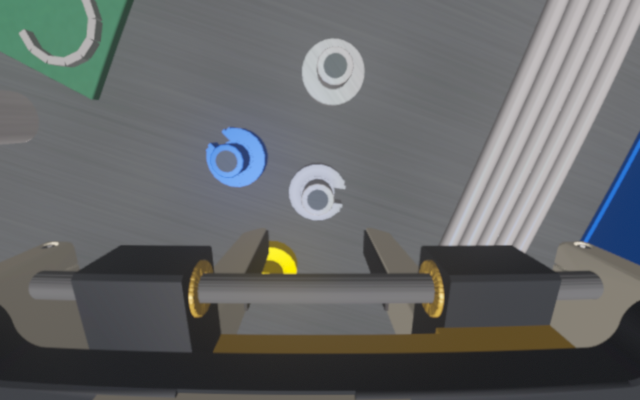

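```bash
cat >> h.py <<'E'
from scipy.optimize import minimize
S=4
def hubpoly(x,y,th,z):
    a0=np.arcsin(9/32); a=np.linspace(a0,2*np.pi-a0,80)
    P=np.r_[np.c_[32*np.cos(a),32*np.sin(a)],[[19,-9],[19,9]]]/1000
    c,s=np.cos(th),np.sin(th); P=P@np.array([[c,s],[-s,c]])
    return np.c_[P+[x,y],np.full(len(P),z)]
def render(p,x,y,th,z0,box):
    m=np.zeros(((box[3]-box[1])*S,(box[2]-box[0])*S),np.uint8)
    f=lambda Q:cv2.fillPoly(m,[np.round((proj(p,Q)+.5-[box[0],box[1]])*S).astype(np.int32)],1)
    for z in np.linspace(0,.022,6): f(hubpoly(x,y,th,z0+z))
    t=np.linspace(0,2*np.pi,40)
    for z in np.linspace(.022,.054,6): f(np.c_[x+.017*np.cos(t),y+.017*np.sin(t),np.full(40,z0+z)])
    return m
def fit(p,mask,x,y,thdeg,z0,box):
    M=cv2.resize(mask[box[1]:box[3],box[0]:box[2]].astype(np.float32),None,fx=S,fy=S,interpolation=cv2.INTER_LINEAR)
    cost=lambda v:float(np.abs(render(p,v[0]/1000,v[1]/1000,v[2]/20,z0,box)-M).sum()/S/S)
    best=None
    for d in range(-40,41,10):
        r=minimize(cost,[x*1000,y*1000,np.radians(thdeg+d)*20],method='Nelder-Mead',options=dict(initial_simplex=np.array([x*1000,y*1000,np.radians(thdeg+d)*20])+np.array([[0,0,0],[6,0,0],[0,6,0],[0,0,4]]),xatol=.02,fatol=.05))
        if best is None or r.fun<best.fun: best=r
    return best.x[0],best.x[1],np.degrees(best.x[2]/20),best.fun,M.sum()/S/S
E
python3 - <<'E'
from h import *
p=load('w1'); im=cv2.imread('pics/w1_full.png'); g=cv2.cvtColor(cv2.GaussianBlur(im,(3,3),0),cv2.COLOR_BGR2GRAY)
box=[277,150,358,232]
sub=g[box[1]:box[3],box[0]:box[2]]; th,_=cv2.threshold(sub,0,1,cv2.THRESH_OTSU); print(th,np.percentile(sub,[5,30,90]))
th=(np.percentile(sub,30)+np.percentile(sub,90))/2
m=(g>th).astype(np.uint8)
# keep the hub component, fill the bore
n,l=cv2.connectedComponents(m[box[1]:box[3],box[0]:box[2]]); k=l[192-150,300-277]; mm=(l==k).astype(np.uint8)
h,_=cv2.findContours(mm,cv2.RETR_EXTERNAL,cv2.CHAIN_APPROX_NONE); cv2.drawContours(mm,h,-1,1,-1)
M=np.zeros_like(m);M[box[1]:box[3],box[0]:box[2]]=mm
v=fit(p,M,.438,-.393,-72,0,box); print(v)
r=cv2.resize(im[box[1]:box[3],box[0]:box[2]],None,fx=6,fy=6,interpolation=cv2.INTER_CUBIC)
for z in(.022,):cv2.polylines(r,[np.round((proj(p,hubpoly(v[0]/1000,v[1]/1000,np.radians(v[2]),z))+.5-box[:2])*6).astype(int)],True,(0,0,255))
r=np.hstack([r,cv2.cvtColor(cv2.resize(mm*255,(r.shape[1],r.shape[0])),cv2.COLOR_GRAY2BGR)])[:, :1000]
cv2.imwrite('pics/fit1.png',cv2.resize(r,None,fx=.8,fy=.8))
E
```

```text
152.0 [110. 113. 197.]
(np.float64(437.66152267752), np.float64(-395.24218172629423), np.float64(-80.60765857088494), np.float64(142.283203125), np.float32(2307.0))
```

View pics/fit1.png

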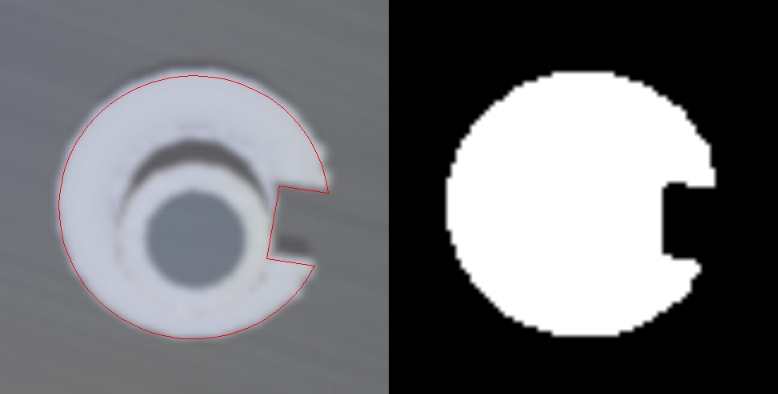

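Run:
```python
from h import *
go([.4376,-.395,.110],-72)
```

```text
t 1.02 xyz [140.8   0.5   0.5] turn [-0.001   0.0004 -0.0021] rows 3.0 1.0
```

>>> step_arm([
  {"xyz": [60, 0.5, 0.5], "turn": [0, 0, -0.002], "grip": 60},
  {"xyz": [110, 0.5, 0.5], "turn": [0, 0, -0.002], "grip": 60},
  {"xyz": [135, 0.5, 0.5], "turn": [0, 0, -0.002], "grip": 60},
  {"xyz": [141, 0.5, 0.5], "turn": [0, 0, -0.002], "grip": 60},
  {"xyz": [141, 0.5, 0.5], "turn": [0, 0, -0.002], "grip": 60},
  {"xyz": [141, 0.5, 0.5], "turn": [0, 0, -0.002], "grip": 28},
  {"xyz": [141, 0.5, 0.5], "turn": [0, 0, -0.002], "grip": 28},
  {"xyz": [141, 0.5, 0.5], "turn": [0, 0, -0.002], "grip": 28},
  {"xyz": [141, 0.5, 0.5], "turn": [0, 0, -0.002], "grip": 28},
], force=30)

```text
t: 2.15
tool_pos: [0.4387, -0.3948, 0.1106]
orientation: [2.052, 0.323, -2.05]
force: [-0.3, -0.3, 4.0]
opening: 0.0335
```

Run:
```python
from h import *
s=telemetry.read_state(); print(s['opening'],s['force'],s['tool_pos'])
```

```text
0.03354418889946999 [-0.32254388 -0.29216865  4.01493556] [ 0.43869602 -0.39483309  0.11064896]
```

Run:
```python
from h import *
go([.526,-.084,.33],88)
```

```text
t 2.15 xyz [-219.7 -268.3 -179.2] turn [-2.7928e+00  2.0000e-03 -1.3000e-03] rows 7.0 15.0
```

>>> step_arm([
  {"xyz": [-40, 0, 0], "turn": [0, 0, 0], "grip": 28},
  {"xyz": [-100, 0, 0], "turn": [-0.05, 0, 0], "grip": 28},
  {"xyz": [-160, 0, 0], "turn": [-0.2, 0, 0], "grip": 28},
  {"xyz": [-220, 0, 0], "turn": [-0.38, 0, 0], "grip": 28},
  {"xyz": [-220, -33, -22], "turn": [-0.55, 0, 0], "grip": 28},
  {"xyz": [-220, -67, -44], "turn": [-0.73, 0, 0], "grip": 28},
  {"xyz": [-220, -100, -67], "turn": [-0.9, 0, 0], "grip": 28},
  {"xyz": [-220, -134, -90], "turn": [-1.08, 0, 0], "grip": 28},
  {"xyz": [-220, -168, -112], "turn": [-1.26, 0, 0], "grip": 28},
  {"xyz": [-220, -201, -134], "turn": [-1.44, 0, 0], "grip": 28},
  {"xyz": [-220, -235, -157], "turn": [-1.62, 0, 0], "grip": 28},
  {"xyz": [-220, -268, -179], "turn": [-1.79, 0, 0], "grip": 28},
])

```text
t: 3.65
tool_pos: [0.5254, -0.0825, 0.3283]
orientation: [0.804, 1.42, -0.804]
force: [0.8, -0.5, -4.8]
opening: 0.0336
```

Run:
```python
from h import *
go([.526,-.084,.33],88)
s=telemetry.read_state(); print(s['opening'],s['force'],s['tool_pos'],s['q'])
```

```text
t 3.65 xyz [-1.7 -0.2  1.6] turn [-9.969e-01 -2.700e-03  6.000e-04] rows 1.0 6.0
0.03357554106727428 [ 0.79741583 -0.52650349 -4.83723288] [ 0.52536022 -0.08251875  0.32830759] [-2.52306993e-01 -6.21801544e-02  1.63880259e+00  1.50147193e-04
  1.56759198e+00 -7.91334809e-01]
```

>>> step_arm([
  {"xyz": [-2, 0, 1.5], "turn": [-0.17, 0, 0], "grip": 28},
  {"xyz": [-2, 0, 1.5], "turn": [-0.34, 0, 0], "grip": 28},
  {"xyz": [-2, 0, 1.5], "turn": [-0.51, 0, 0], "grip": 28},
  {"xyz": [-2, 0, 1.5], "turn": [-0.68, 0, 0], "grip": 28},
  {"xyz": [-2, 0, 1.5], "turn": [-0.85, 0, 0], "grip": 28},
  {"xyz": [-2, 0, 1.5], "turn": [-0.997, -0.003, 0], "grip": 28},
  {"xyz": [-2, 0, 1.5], "turn": [-0.997, -0.003, 0], "grip": 28},
  {"xyz": [-2, 0, 1.5], "turn": [-0.997, -0.003, 0], "grip": 28},
])

```text
t: 4.65
tool_pos: [0.5262, -0.0853, 0.331]
orientation: [0.034, 1.569, -0.035]
force: [0.4, 0.7, -5.9]
opening: 0.0339
```

Run:
```python
from h import *
p=snap('wrist','w2',s=1.25); print(telemetry.read_state()['tool_pos'])
```

```text
[ 0.5263387  -0.08537039  0.33120835]
```

View pics/w2.png

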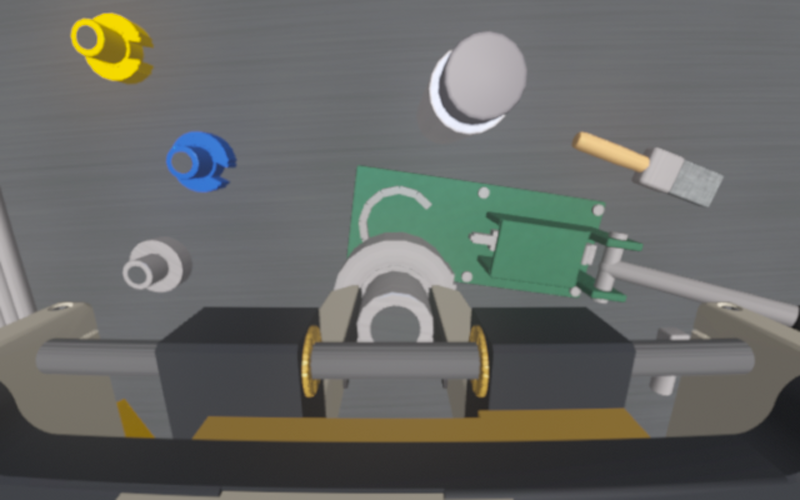

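Run:
```python
from h import *
from scipy.optimize import least_squares
J=np.array([[60,-165],[-60,-165],[-60,125],[60,125]])/1000
def rigid(W,Q):
    r=least_squares(lambda v:(W-(Q@np.array([[np.cos(v[2]),np.sin(v[2])],[-np.sin(v[2]),np.cos(v[2])]])+v[:2])).ravel(),[.54,.02,-.17]); return r.x,r.fun.reshape(-1,2)
def ringpts(f,box,th):
    im=cv2.imread(f'pics/{f}_full.png').astype(int); s=im[box[1]:box[3],box[0]:box[2]]
    m=((s[:,:,2]>th)).astype(np.uint8)
    n,l,st,_=cv2.connectedComponentsWithStats(m); k=1+np.argmax(st[1:,4]); v,u=np.where(l==k); return np.c_[u+box[0],v+box[1]],st[k]
for f,C,box,th in [('top0',np.array([[454,227],[445,279],[317,254],[329,205]])/1.25,[325,178,360,217],150),
               ('w2',np.array([[358,167],[605,202]])/1.25,[280,145,352,195],150)]:
    p=load(f); W=ray(p,C,.012)[:,:2]; Q=J if len(C)==4 else J[[1,2]]
    v,e=rigid(W,Q); c,s=np.cos(v[2]),np.sin(v[2]); nest=v[:2]+np.array([-s,c])*-.110
    print(f,v,np.degrees(v[2]),'res mm',(e*1000).round(1).tolist(),'nest',nest)
    uv,st=ringpts(f,box,th); P=ray(p,uv,.022)[:,:2]
    r=least_squares(lambda q:np.hypot(P[:,0]-q[0],P[:,1]-q[1])-q[2],[*nest,.037],loss='soft_l1',f_scale=.003); print('ring',r.x,len(uv),st)
    k=proj(p,[[*nest,.012]]); print('key tip', ray(p,[[472/1.25,238/1.25]] if f=='w2' else [[240+(572-345-14)/3.4,150+141/3.4]],.027))
```

```text
top0 [ 0.54439951  0.02112771 -0.17172431] -9.839078212793465 res mm [[-1.0, 4.9], [3.1, 3.0], [3.9, -2.4], [-6.0, -5.4]] nest [ 0.52560253 -0.08725436]
ring [ 0.52730843 -0.08280806  0.04002277] 279 [  1   4  31  33 279]
key tip [[0.54338839 0.01777702 0.027     ]]
w2 [ 0.55084152  0.02702325 -0.17682485] -10.131317689072215 res mm [[0.3, 1.5], [-0.3, -1.5]] nest [ 0.53149199 -0.08126154]
ring [ 0.52940901 -0.08205051  0.04010564] 483 [  7   4  58  44 483]
key tip [[0.54632896 0.00149364 0.027     ]]
```

Run:
```python
from h import *
p=load('w2'); tcp=np.array([.5263,-.0853,.3312])
t=np.linspace(0,2*np.pi,400)
for n,r,z in(('flange top',.032,-.1106+.022),('flange bottom',.032,-.1106),('neck top',.017,-.0566)):
    q=proj(p,tcp+np.c_[r*np.cos(t),r*np.sin(t),0*t+z])*1.25
    print(n,'x',q[:,0].min(),q[:,0].max(),'y',q[:,1].min(),q[:,1].max())
im=cv2.imread('pics/w2_full.png'); cv2.imwrite('pics/w2c.png',cv2.resize(im[170:300,240:400],None,fx=5,fy=5,interpolation=cv2.INTER_CUBIC)[:600])
```

```text
flange top x 332.18386363630987 454.63661479127467 y 235.70021589706948 350.3551418660774
flange bottom x 338.7464056862743 448.4943691237191 y 227.554897374192 331.4600410981087
neck top x 353.8693561077839 432.0772966905356 y 286.24634928464013 357.7363071094875
```

View pics/w2c.png

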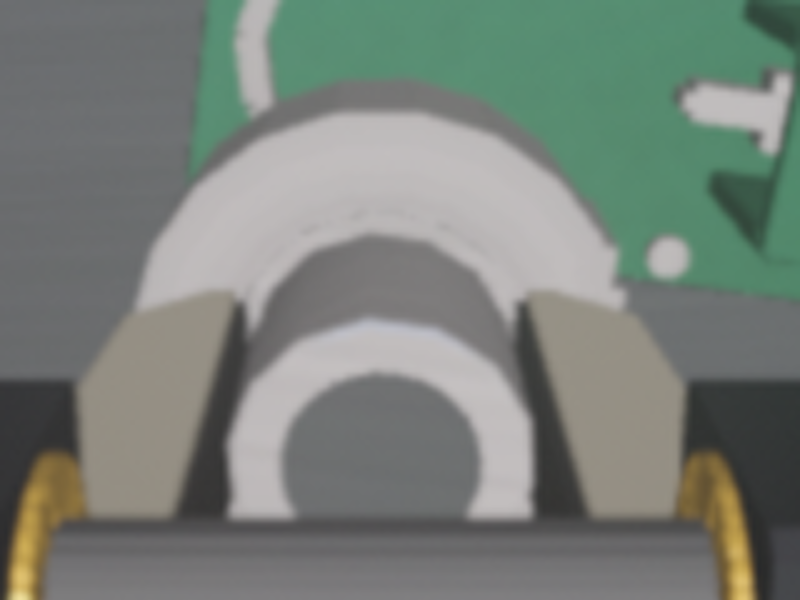

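Run:
```python
from h import *
p=load('w2'); x,y=.5263+.0024,-.0853+.001
for th in(72,76,80,84,88):
    for z in (.022,0):
        P=hubpoly(x,y,np.radians(th),.3312-.1106+z)[[79,0,80,81]]   # lip -y side(last arc), lip +, inner -, inner +
        print(th,z,((proj(p,P)-[240,170])*5+2).round(0).tolist())
go([.527,-.083,.20],88)
```

```text
72 0.022 [[586.0, 469.0], [628.0, 348.0], [503.0, 447.0], [543.0, 326.0]]
72 0 [[566.0, 400.0], [603.0, 291.0], [491.0, 381.0], [526.0, 271.0]]
76 0.022 [[595.0, 455.0], [628.0, 332.0], [510.0, 440.0], [541.0, 316.0]]
76 0 [[574.0, 388.0], [603.0, 276.0], [497.0, 374.0], [524.0, 261.0]]
80 0.022 [[603.0, 442.0], [627.0, 316.0], [516.0, 431.0], [538.0, 305.0]]
80 0 [[581.0, 376.0], [601.0, 262.0], [503.0, 366.0], [522.0, 252.0]]
84 0.022 [[610.0, 427.0], [624.0, 301.0], [522.0, 423.0], [535.0, 295.0]]
84 0 [[587.0, 363.0], [599.0, 248.0], [508.0, 358.0], [519.0, 243.0]]
88 0.022 [[616.0, 413.0], [621.0, 285.0], [528.0, 414.0], [530.0, 286.0]]
88 0 [[592.0, 349.0], [596.0, 233.0], [513.0, 350.0], [515.0, 234.0]]
t 4.7 xyz [131.2   2.5   0.4] turn [-0.0085  0.0015  0.0011] rows 3.0 1.0
```

>>> step_arm([
  {"xyz": [50, 2.5, 0.5], "turn": [0.044, 0.001, 0.001], "grip": 28},
  {"xyz": [100, 2.5, 0.5], "turn": [0.044, 0.001, 0.001], "grip": 28},
  {"xyz": [150, 2.5, 0.5], "turn": [0.044, 0.001, 0.001], "grip": 28},
  {"xyz": [170, 2.5, 0.5], "turn": [0.044, 0.001, 0.001], "grip": 28},
  {"xyz": [170, 2.5, 0.5], "turn": [0.044, 0.001, 0.001], "grip": 28},
  {"xyz": [170, 2.5, 0.5], "turn": [0.044, 0.001, 0.001], "grip": 28},
])

```text
t: 5.45
tool_pos: [0.5284, -0.0835, 0.1632]
orientation: [0.067, 1.566, -0.068]
force: [-0.1, 0.7, -4.8]
opening: 0.0332
```

Run:
```python
from h import *
go([.527,-.083,.1226],85)
print(telemetry.read_state()['force'])
p=snap('wrist','w3',crop=[160,100,480,300],s=2.5)
```

```text
t 5.45 xyz [40.6  0.4 -1.6] turn [0.0017 0.0036 0.0006] rows 1.0 1.0
[-0.07536261  0.6578878  -4.82317262]
```

View pics/w3.png

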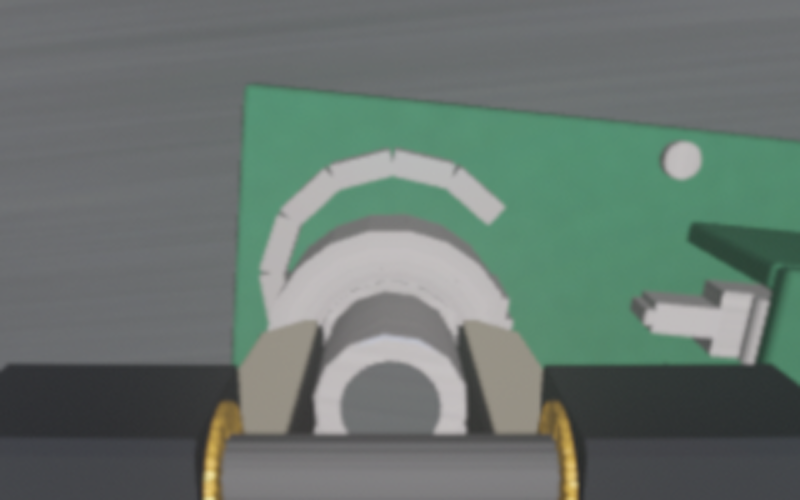

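Run:
```python
from h import *
from scipy.optimize import least_squares
p=load('w3'); f=lambda q:np.array(q,float)/2.5+[160,100]-.3
I=[(483,223),(452,188),(393,174),(335,186),(296,222),(284,272)]; O=[(460,165),(393,150),(327,170),(280,215),(260,272)]
a=ray(p,f(I),.022)[:,:2]; b=ray(p,f(O),.022)[:,:2]
for P in(a,b):
    r=least_squares(lambda q:np.hypot(*(P-q[:2]).T)-q[2],[.528,-.083,.037]); print(r.x.round(4),(r.fun*1000).round(1))
tcp=telemetry.read_state()['tool_pos']; t=np.linspace(0,2*np.pi,400); print(tcp)
for n,r,z in(('flange top',.032,-.1106+.022),('flange bottom',.032,-.1106),('neck top',.017,-.0566)):
    q=(proj(p,tcp+np.c_[r*np.cos(t),r*np.sin(t),0*t+z])+.3-[160,100])*2.5
    print(n,'x',q[:,0].min(),q[:,0].max(),'y',q[:,1].min(),q[:,1].max())
print('jig y dir top edge',ray(p,f([(247,85),(800,142)]),.012))
```

```text
[ 0.5273 -0.0826  0.0358] [-0.1  0.6 -0.8  0.1  0.6 -0.3]
[ 0.5313 -0.0804  0.0463] [-0.1  0.3 -0.1 -0.1  0.1]
[ 0.52875811 -0.08356057  0.16368838]
flange top x 264.23663835954426 509.50792560427044 y 222.7850758023502 452.14659522774025
flange bottom x 277.43354200674264 497.2390331116159 y 206.20562547481404 414.09304230968644
neck top x 307.59198986737704 464.2634480299182 y 324.5219959559654 467.4801398693428
jig y dir top edge [[ 0.46078039 -0.1238081   0.012     ]
 [ 0.49434247  0.0581745   0.012     ]]
```

>>> step_arm([
  {"xyz": [20, 0.5, -2], "turn": [0.002, 0.003, 0], "grip": 28},
  {"xyz": [20, 0.5, -2], "turn": [0.002, 0.003, 0], "grip": 28},
  {"xyz": [20, 0.5, -2], "turn": [0.002, 0.003, 0], "grip": 28},
  {"xyz": [20, 0.5, -2], "turn": [0.002, 0.003, 0], "grip": 28},
])

```text
t: 6.0
tool_pos: [0.526, -0.0827, 0.1421]
orientation: [0.068, 1.57, -0.068]
force: [-0.7, 0.3, -4.7]
opening: 0.0339
```

Run:
```python
from h import *
print(telemetry.read_state()['tool_pos']); go([.526,-.083,.1230],85)
```

```text
[ 0.52595499 -0.08265087  0.14214258]
t 6.0 xyz [19.1 -0.3  0.1] turn [ 0.0004 -0.0007  0.0004] rows 1.0 1.0
```

>>> step_arm([
  {"xyz": [6, 0, 0], "turn": [0, 0, 0], "grip": 28},
  {"xyz": [11, 0, 0], "turn": [0, 0, 0], "grip": 28},
  {"xyz": [14, 0, 0], "turn": [0, 0, 0], "grip": 28},
  {"xyz": [17, 0, 0], "turn": [0, 0, 0], "grip": 28},
  {"xyz": [17, 0, 0], "turn": [0, 0, 0], "grip": 28},
  {"xyz": [17, 0, 0], "turn": [0, 0, 0], "grip": 28},
])

```text
t: 6.75
tool_pos: [0.5257, -0.0826, 0.1248]
orientation: [0.068, 1.571, -0.068]
force: [0.4, -0.5, -5.7]
opening: 0.0335
```

Run:
```python
from h import *
print(telemetry.read_state()['tool_pos'])
p=snap('wrist','w4',crop=[160,100,480,300],s=2.5)
```

```text
[ 0.52570795 -0.08261893  0.12484468]
```

View pics/w4.png

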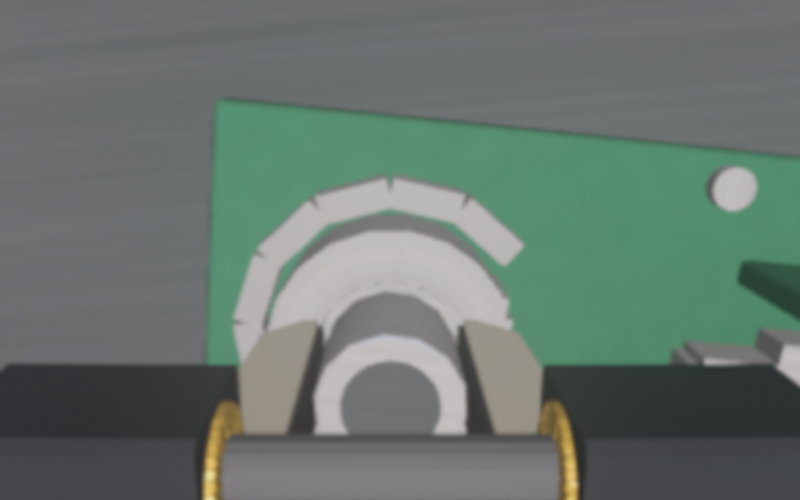

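>>> step_arm([
  {"xyz": [1, 0, 0], "turn": [0, 0, 0], "grip": 28},
  {"xyz": [2, 0, 0], "turn": [0, 0, 0], "grip": 28},
  {"xyz": [2.5, 0, 0], "turn": [0, 0, 0], "grip": 28},
  {"xyz": [2.5, 0, 0], "turn": [0, 0, 0], "grip": 28},
  {"xyz": [2.5, 0, 0], "turn": [0, 0, 0], "grip": 28},
], force=20)

```text
t: 7.42
tool_pos: [0.5257, -0.0826, 0.1226]
orientation: [0.068, 1.571, -0.068]
force: [-4.1, 0.0, 2.8]
opening: 0.0335
```

>>> step_arm([
  {"xyz": [0, 0, 0], "turn": [0, 0, 0], "grip": 60},
  {"xyz": [0, 0, 0], "turn": [0, 0, 0], "grip": 60},
  {"xyz": [0, 0, 0], "turn": [0, 0, 0], "grip": 60},
  {"xyz": [0, 0, 0], "turn": [0, 0, 0], "grip": 60},
  {"xyz": [-60, 0, 0], "turn": [0, 0, 0], "grip": 60},
  {"xyz": [-120, 0, 0], "turn": [0, 0, 0], "grip": 60},
  {"xyz": [-180, 0, 0], "turn": [0, 0, 0], "grip": 60},
  {"xyz": [-200, 0, 0], "turn": [0, 0, 0], "grip": 60},
  {"xyz": [-200, 0, 0], "turn": [0, 0, 0], "grip": 60},
])

```text
t: 8.55
tool_pos: [0.5266, -0.0827, 0.3237]
orientation: [0.067, 1.568, -0.069]
force: [-0.8, -0.4, -0.8]
opening: 0.0598
```

Run:
```python
from h import *
p=snap('wrist','w5',crop=[200,100,460,260],s=3); print(telemetry.read_state()['tool_pos'],telemetry.read_state()['force'],(proj(p,[[.5273,-.0828,.034],[.5273,-.0828,.066]])-[200,100])*3)
```

```text
[ 0.52584762 -0.08254901  0.32139472] [-1.20336572 -0.42815368 -0.22876124] [[346.37352408 243.53494185]
 [346.14567402 257.70603541]]
```

View pics/w5.png

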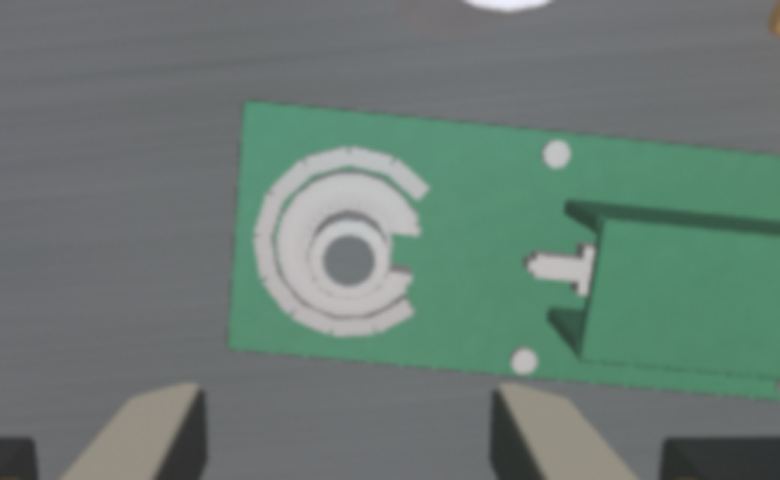

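Run:
```python
from h import *
p=load('w5'); f=lambda q:np.array(q,float)/3+[200,100]-.33
w=lambda q,z:ray(p,f(q),z)[:,:2]
# hub fit with lightness mask of the hub top only: circle fit of flange outline points
F=w([(278,240),(290,200),(318,177),(345,170),(385,182),(410,208),(300,285)],.034)
from scipy.optimize import least_squares
r=least_squares(lambda q:np.hypot(*(F-q[:2]).T)-.032,[.527,-.083]); print('hub',r.x,(r.fun*1000).round(1))
L=w([(420,233),(410,272)],.034); m=L.mean(0)-r.x; print('notch dir',np.degrees(np.arctan2(m[1],m[0])),np.linalg.norm(m))
d=L[0]-L[1]; print('from lip chord',np.degrees(np.arctan2(d[1],d[0]))+90+180, np.linalg.norm(d))
I=w([(428,187),(395,160),(350,149),(303,162),(268,195),(255,247),(268,291),(303,325),(350,335),(412,316)],.022)
q=least_squares(lambda q:np.hypot(*(I-q[:2]).T)-q[2],[.527,-.083,.04]); print('ring outer',q.x)
k=w([(527,264),(578,268)],.031);print('key',k, np.degrees(np.arctan2(*(k[1]-k[0])[::-1])), 'nest->tip',np.degrees(np.arctan2(*(k[0]-q.x[:2])[::-1])),np.linalg.norm(k[0]-q.x[:2]))
e=w([(246,102),(780,152)],.012);print('edge',np.degrees(np.arctan2(*(e[1]-e[0])[::-1])))
e=w([(230,349),(780,398)],.012);print('edge',np.degrees(np.arctan2(*(e[1]-e[0])[::-1])))
```

```text
hub [ 0.52603954 -0.08188004] [-0.1  0.2 -0.1 -0.  -1.  -1.  -2. ]
notch dir 75.45614245861593 0.03004697391246025
from lip chord 431.96810167578326 0.01833786622535482
ring outer [ 0.53006255 -0.08160589  0.04424533]
key [[ 0.54380587 -0.00203496]
 [ 0.54765598  0.02120772]] 80.59446143386873 nest->tip 80.20067209238611 0.08074906876128599
edge 80.02961779769062
edge 79.68282812976074
```

Run:
```python
from h import *
p=load('w5'); im=cv2.imread('pics/w5_full.png'); hsv=cv2.cvtColor(im,cv2.COLOR_BGR2HSV)
box=[282,142,350,218]; sub=cv2.resize(hsv[box[1]:box[3],box[0]:box[2],1].astype(np.float32),None,fx=S,fy=S)
grey=(sub<60).astype(np.uint8); print(np.percentile(sub,[10,50,90]))
def hullmask(x,y):
    m=np.zeros_like(grey); t=np.linspace(0,2*np.pi,90)
    for z in(.012,.034): cv2.fillPoly(m,[np.round((proj(p,np.c_[x+.0315*np.cos(t),y+.0315*np.sin(t),0*t+z])+.5-box[:2])*S).astype(np.int32)],1)
    return m
for dx in(-3,-1.5,0,1.5,3):
  for dy in(-1.5,0,1.5):
    x,y=.527+dx/1000,-.082+dy/1000; m=hullmask(x,y)
    c=[(int(np.sum((render(p,x,y,np.radians(t),.012,box)!=grey)&(m>0)))/S/S,t) for t in np.arange(66,92,1)]
    print(dx,dy,[round(v,1) for v in min(c)])
    if dx==0 and dy==0: print([round(a,1) for a,_ in c])
```

```text
[ 2.421875 24.09375  97.546875]
-3 -1.5 [28.0, np.int64(69)]
-3 0 [17.8, np.int64(69)]
-3 1.5 [22.1, np.int64(68)]
-1.5 -1.5 [22.9, np.int64(72)]
-1.5 0 [12.6, np.int64(72)]
-1.5 1.5 [19.1, np.int64(71)]
0 -1.5 [20.5, np.int64(75)]
0 0 [10.2, np.int64(75)]
[49.1, 44.1, 38.6, 33.2, 27.7, 21.8, 15.8, 12.3, 10.7, 10.2, 13.7, 18.2, 23.7, 29.9, 34.6, 40.5, 46.8, 53.7, 58.6, 65.6, 70.7, 76.9, 81.6, 88.6, 94.9, 99.4]
0 1.5 [17.6, np.int64(74)]
1.5 -1.5 [17.8, np.int64(78)]
1.5 0 [7.2, np.int64(77)]
1.5 1.5 [19.8, np.int64(75)]
3 -1.5 [15.7, np.int64(81)]
3 0 [9.3, np.int64(80)]
3 1.5 [24.8, np.int64(79)]
```

Run:
```python
from h import *
go([.588,.260,.344],-10)
```

```text
t 8.6 xyz [-22.7 346.6  32.2] turn [ 1.6585e+00 -1.2000e-03  1.6000e-03] rows 6.0 9.0
```

>>> step_arm([
  {"xyz": [-23, 10, 1], "turn": [0.1, 0, 0], "grip": 0},
  {"xyz": [-23, 50, 5], "turn": [0.28, 0, 0], "grip": 0},
  {"xyz": [-23, 90, 8], "turn": [0.46, 0, 0], "grip": 0},
  {"xyz": [-23, 130, 12], "turn": [0.64, 0, 0], "grip": 0},
  {"xyz": [-23, 170, 16], "turn": [0.82, 0, 0], "grip": 0},
  {"xyz": [-23, 210, 20], "turn": [1.0, 0, 0], "grip": 0},
  {"xyz": [-23, 250, 24], "turn": [1.18, 0, 0], "grip": 0},
  {"xyz": [-23, 290, 28], "turn": [1.36, 0, 0], "grip": 0},
  {"xyz": [-23, 325, 31], "turn": [1.54, 0, 0], "grip": 0},
  {"xyz": [-23, 347, 32], "turn": [1.66, 0, 0], "grip": 0},
  {"xyz": [-23, 347, 32], "turn": [1.66, 0, 0], "grip": 0},
  {"xyz": [-23, 347, 32], "turn": [1.66, 0, 0], "grip": 0},
])

```text
t: 10.1
tool_pos: [0.5874, 0.2595, 0.3429]
orientation: [1.332, 1.124, -1.34]
force: [0.3, -0.0, -0.4]
opening: 0.0001
```

Run:
```python
from h import *
snap('top','t2'); snap('side','s2')
a=cv2.imread('pics/t2_full.png')[130:230,150:350]; b=cv2.imread('pics/s2_full.png')[150:300,120:380]
a=cv2.resize(a,(600,300)); b=cv2.resize(b,(520,300)); c=np.zeros((600,600,3),np.uint8); c[:300]=a; c[300:,:520]=b; cv2.imwrite('pics/lev.png',c)
go([.588,.260,.306],-10)
```

```text
t 10.2 xyz [38.2  0.1 -0.8] turn [-0.0009  0.0013  0.0025] rows 1.0 1.0
```

View pics/lev.png

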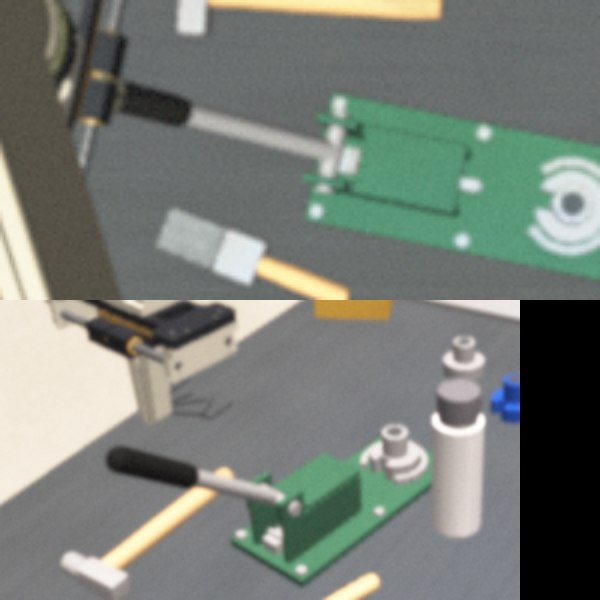

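Run:
```python
from h import *
H=np.array([.5640,.1243,.085]);u=np.array([.1736*np.cos(.698),.985*np.cos(.698),np.sin(.698)])
for s in(.145,.248):
    print(s,(proj(load('t2'),H+s*u)-[150,130])*3,(proj(load('s2'),H+s*u)-[120,150])*2)
print('tip',(proj(load('s2'),[.5874,.2595,.259])-[120,150])*2)
```

```text
0.145 [[174.51100917 113.35111792]] [[187.82449755 177.15728069]]
0.248 [[46.71435721 81.05340242]] [[111.06975971 158.46411417]]
tip [[155.1254865  120.13273401]]
```

>>> step_arm([
  {"xyz": [36, 0, 0], "turn": [0, 0, 0], "grip": 0},
  {"xyz": [52, 0, -13], "turn": [0, 0, 0], "grip": 0},
  {"xyz": [68, 0, -25], "turn": [0, 0, 0], "grip": 0},
  {"xyz": [86, 0, -35], "turn": [0, 0, 0], "grip": 0},
  {"xyz": [103, 0, -43], "turn": [0, 0, 0], "grip": 0},
  {"xyz": [123, 0, -49], "turn": [0, 0, 0], "grip": 0},
  {"xyz": [142, 0, -53], "turn": [0, 0, 0], "grip": 0},
  {"xyz": [160, 0, -57], "turn": [0, 0, 0], "grip": 0},
  {"xyz": [172, 0, -59], "turn": [0, 0, 0], "grip": 0},
  {"xyz": [172, 0, -59], "turn": [0, 0, 0], "grip": 0},
  {"xyz": [172, 0, -59], "turn": [0, 0, 0], "grip": 0},
])

```text
t: 11.58
tool_pos: [0.5985, 0.3183, 0.1742]
orientation: [1.337, 1.121, -1.339]
force: [-2.1, -4.7, 8.2]
opening: 0.0002
```

>>> step_arm([
  {"xyz": [5, 0, 0], "turn": [0, 0, 0], "grip": 0},
  {"xyz": [10, 0, 0], "turn": [0, 0, 0], "grip": 0},
  {"xyz": [13, 0, 0], "turn": [0, 0, 0], "grip": 0},
  {"xyz": [13, 0, 0], "turn": [0, 0, 0], "grip": 0},
  {"xyz": [13, 0, 0], "turn": [0, 0, 0], "grip": 0},
])

```text
t: 12.2
tool_pos: [0.5987, 0.3185, 0.162]
orientation: [1.337, 1.121, -1.338]
force: [-2.7, -3.7, 10.7]
opening: 0.0004
```

>>> step_arm([
  {"xyz": [3, 0, 0], "turn": [0, 0, 0], "grip": 0},
  {"xyz": [6, 0, 0], "turn": [0, 0, 0], "grip": 0},
  {"xyz": [6, 0, 0], "turn": [0, 0, 0], "grip": 0},
  {"xyz": [6, 0, 0], "turn": [0, 0, 0], "grip": 0},
])

```text
t: 12.7
tool_pos: [0.5989, 0.3186, 0.1605]
orientation: [1.338, 1.12, -1.337]
force: [-17.0, -10.9, 37.3]
opening: 0.0005
```

>>> step_arm([
  {"xyz": [-20, 0, 2], "turn": [0, 0, 0], "grip": 0},
  {"xyz": [-50, 0, 6], "turn": [0, 0, 0], "grip": 0},
  {"xyz": [-88, 0, 16], "turn": [0, 0, 0], "grip": 0},
  {"xyz": [-123, 0, 34], "turn": [0, 0, 0], "grip": 0},
  {"xyz": [-160, 0, 59], "turn": [0, 0, 0], "grip": 0},
  {"xyz": [-191, 0, 59], "turn": [0, 0, 0], "grip": 0},
  {"xyz": [-191, 0, 59], "turn": [0, 0, 0], "grip": 0},
  {"xyz": [-191, 0, 59], "turn": [0, 0, 0], "grip": 0},
])

```text
t: 13.7
tool_pos: [0.5877, 0.2608, 0.3441]
orientation: [1.336, 1.123, -1.339]
force: [0.3, -0.2, -0.5]
opening: 0.0006
```

```bash
cat >> h.py <<'E'
NEST=np.array([.5273,-.0826]); YD=np.array([.1736,.985])
def ramprof(f):
    # key: grey (low saturation), bright, along jig y at z=.031; tip distance from nest
    p=snap('top',f); im=cv2.imread(f'pics/{f}_full.png'); h=cv2.cvtColor(im,cv2.COLOR_BGR2HSV).astype(np.float32)
    d=np.arange(30,100,2.)
    W=np.c_[NEST+YD*d[:,None]/1000,np.full(len(d),.031)]; uv=proj(p,W).astype(np.float32)
    s=cv2.remap(h[:,:,1],uv[:,:1],uv[:,1:],cv2.INTER_LINEAR).ravel()
    return [(int(a),int(b)) for a,b in zip(d,s)]
E
python3 - <<'E'
from h import *
s=telemetry.read_state(); print(s['tool_pos'],s['force'])
im=cv2.imread('pics/t2_full.png'); 
print(ramprof('t3'))
# same profile on the earlier picture
import h as H
p=load('t2'); hs=cv2.cvtColor(im,cv2.COLOR_BGR2HSV).astype(np.float32); d=np.arange(30,100,2.)
uv=proj(p,np.c_[NEST+YD*d[:,None]/1000,np.full(len(d),.031)]).astype(np.float32)
print([(int(a),int(b)) for a,b in zip(d,cv2.remap(hs[:,:,1],uv[:,:1],uv[:,1:],cv2.INTER_LINEAR).ravel())])
E
```

```text
[0.58772448 0.26081295 0.34407788] [ 0.34667565 -0.20162798 -0.45070884]
[(30, 107), (32, 106), (34, 107), (36, 108), (38, 108), (40, 108), (42, 108), (44, 106), (46, 105), (48, 108), (50, 108), (52, 108), (54, 106), (56, 112), (58, 110), (60, 96), (62, 66), (64, 42), (66, 27), (68, 17), (70, 10), (72, 8), (74, 8), (76, 9), (78, 10), (80, 10), (82, 9), (84, 8), (86, 8), (88, 8), (90, 9), (92, 9), (94, 10), (96, 9), (98, 6)]
[(30, 106), (32, 106), (34, 106), (36, 108), (38, 109), (40, 107), (42, 105), (44, 105), (46, 105), (48, 106), (50, 107), (52, 108), (54, 108), (56, 109), (58, 107), (60, 103), (62, 108), (64, 107), (66, 107), (68, 109), (70, 104), (72, 106), (74, 107), (76, 106), (78, 92), (80, 65), (82, 34), (84, 18), (86, 15), (88, 13), (90, 10), (92, 8), (94, 9), (96, 10), (98, 12)]
```

>>> step_arm([
  {"xyz": [36, 0, 0], "turn": [0, 0, 0], "grip": 0},
  {"xyz": [68, 0, -25], "turn": [0, 0, 0], "grip": 0},
  {"xyz": [103, 0, -43], "turn": [0, 0, 0], "grip": 0},
  {"xyz": [142, 0, -53], "turn": [0, 0, 0], "grip": 0},
  {"xyz": [165, 0, -58], "turn": [0, 0, 0], "grip": 0},
  {"xyz": [180, 0, -59], "turn": [0, 0, 0], "grip": 0},
  {"xyz": [189, 0, -59], "turn": [0, 0, 0], "grip": 0},
  {"xyz": [189, 0, -59], "turn": [0, 0, 0], "grip": 0},
  {"xyz": [189, 0, -59], "turn": [0, 0, 0], "grip": 0},
  {"xyz": [189, 0, -59], "turn": [0, 0, 0], "grip": 0},
])

```text
t: 15.0
tool_pos: [0.5974, 0.3179, 0.1602]
orientation: [1.335, 1.121, -1.34]
force: [-19.7, -11.8, 38.9]
opening: 0.0001
```

>>> step_arm([
  {"xyz": [-20, 0, 2], "turn": [0, 0, 0], "grip": 0},
  {"xyz": [-50, 0, 6], "turn": [0, 0, 0], "grip": 0},
  {"xyz": [-86, 0, 16], "turn": [0, 0, 0], "grip": 0},
  {"xyz": [-121, 0, 34], "turn": [0, 0, 0], "grip": 0},
  {"xyz": [-158, 0, 59], "turn": [0, 0, 0], "grip": 0},
  {"xyz": [-189, 0, 59], "turn": [0, 0, 0], "grip": 0},
  {"xyz": [-189, 0, 59], "turn": [0, 0, 0], "grip": 0},
  {"xyz": [-189, 0, 59], "turn": [0, 0, 0], "grip": 0},
])

```text
t: 16.0
tool_pos: [0.5874, 0.2605, 0.3426]
orientation: [1.334, 1.123, -1.341]
force: [0.5, 0.2, -0.4]
opening: 0.0003
```

Run:
```python
from h import *
s=telemetry.read_state(); print(s['tool_pos'],s['force'])
print(ramprof('t4'))
```

```text
[0.587364   0.26052648 0.34262005] [ 0.49640698  0.22870357 -0.37369661]
[(30, 109), (32, 106), (34, 108), (36, 109), (38, 109), (40, 106), (42, 103), (44, 90), (46, 64), (48, 36), (50, 22), (52, 15), (54, 6), (56, 7), (58, 8), (60, 9), (62, 9), (64, 9), (66, 8), (68, 8), (70, 9), (72, 9), (74, 9), (76, 8), (78, 8), (80, 7), (82, 3), (84, 2), (86, 6), (88, 10), (90, 11), (92, 9), (94, 9), (96, 9), (98, 7)]
```

>>> step_arm([
  {"xyz": [36, 0, 0], "turn": [0, 0, 0], "grip": 0},
  {"xyz": [68, 0, -25], "turn": [0, 0, 0], "grip": 0},
  {"xyz": [103, 0, -43], "turn": [0, 0, 0], "grip": 0},
  {"xyz": [142, 0, -53], "turn": [0, 0, 0], "grip": 0},
  {"xyz": [165, 0, -58], "turn": [0, 0, 0], "grip": 0},
  {"xyz": [180, 0, -59], "turn": [0, 0, 0], "grip": 0},
  {"xyz": [187, 0, -59], "turn": [0, 0, 0], "grip": 0},
  {"xyz": [187, 0, -59], "turn": [0, 0, 0], "grip": 0},
  {"xyz": [187, 0, -59], "turn": [0, 0, 0], "grip": 0},
  {"xyz": [187, 0, -59], "turn": [0, 0, 0], "grip": 0},
])

```text
t: 17.3
tool_pos: [0.5971, 0.3178, 0.1606]
orientation: [1.334, 1.121, -1.341]
force: [-15.1, -10.5, 31.4]
opening: 0.0006
```

>>> step_arm([
  {"xyz": [-20, 0, 2], "turn": [0, 0, 0], "grip": 0},
  {"xyz": [-50, 0, 6], "turn": [0, 0, 0], "grip": 0},
  {"xyz": [-84, 0, 16], "turn": [0, 0, 0], "grip": 0},
  {"xyz": [-119, 0, 34], "turn": [0, 0, 0], "grip": 0},
  {"xyz": [-156, 0, 59], "turn": [0, 0, 0], "grip": 0},
  {"xyz": [-187, 0, 59], "turn": [0, 0, 0], "grip": 0},
  {"xyz": [-187, 0, 59], "turn": [0, 0, 0], "grip": 0},
  {"xyz": [-187, 0, 59], "turn": [0, 0, 0], "grip": 0},
])

```text
t: 18.3
tool_pos: [0.5873, 0.2605, 0.3423]
orientation: [1.334, 1.123, -1.342]
force: [0.7, -0.1, 0.1]
opening: 0.0004
```

Run:
```python
from h import *
s=telemetry.read_state(); print(s['tool_pos'],s['force'])
print(ramprof('t5'))
a=cv2.resize(cv2.imread('pics/t5_full.png')[160:225,280:370],None,fx=6,fy=6,interpolation=cv2.INTER_CUBIC); b=cv2.resize(cv2.imread('pics/t4_full.png')[165:215,315:360],None,fx=6,fy=6,interpolation=cv2.INTER_CUBIC)
cv2.imwrite('pics/c5.png',a)
```

```text
[0.58729325 0.26051435 0.34231774] [ 0.68154895 -0.12644622  0.1036271 ]
[(30, 68), (32, 40), (34, 24), (36, 14), (38, 7), (40, 8), (42, 8), (44, 8), (46, 8), (48, 7), (50, 8), (52, 9), (54, 9), (56, 9), (58, 9), (60, 9), (62, 9), (64, 6), (66, 3), (68, 1), (70, 5), (72, 8), (74, 9), (76, 9), (78, 10), (80, 8), (82, 4), (84, 1), (86, 4), (88, 7), (90, 11), (92, 10), (94, 10), (96, 10), (98, 8)]
```

>>> step_arm([
  {"xyz": [36, 0, 0], "turn": [0, 0, 0], "grip": 0},
  {"xyz": [52, 0, -13], "turn": [0, 0, 0], "grip": 0},
  {"xyz": [68, 0, -25], "turn": [0, 0, 0], "grip": 0},
  {"xyz": [86, 0, -35], "turn": [0, 0, 0], "grip": 0},
  {"xyz": [86, 0, -35], "turn": [0, 0, 0], "grip": 0},
  {"xyz": [86, 0, -35], "turn": [0, 0, 0], "grip": 0},
])

```text
t: 19.1
tool_pos: [0.5934, 0.2955, 0.2591]
orientation: [1.335, 1.123, -1.34]
force: [-3.1, -2.5, 2.4]
opening: 0.0003
```

>>> step_arm([
  {"xyz": [6, 0, -3], "turn": [0, 0, 0], "grip": 0},
  {"xyz": [10, 0, -5], "turn": [0, 0, 0], "grip": 0},
  {"xyz": [10, 0, -5], "turn": [0, 0, 0], "grip": 0},
])

```text
t: 19.48
tool_pos: [0.5949, 0.3001, 0.2499]
orientation: [1.337, 1.122, -1.338]
force: [-3.4, -3.8, 4.8]
opening: 0.0006
```

>>> step_arm([
  {"xyz": [5, 0, -2], "turn": [0, 0, 0], "grip": 0},
  {"xyz": [10, 0, -4], "turn": [0, 0, 0], "grip": 0},
  {"xyz": [10, 0, -4], "turn": [0, 0, 0], "grip": 0},
])

```text
t: 19.85
tool_pos: [0.5957, 0.3041, 0.2401]
orientation: [1.337, 1.121, -1.338]
force: [-2.7, -4.2, 5.6]
opening: 0.0007
```

>>> step_arm([
  {"xyz": [5, 0, -1], "turn": [0, 0, 0], "grip": 0},
  {"xyz": [10, 0, -3], "turn": [0, 0, 0], "grip": 0},
  {"xyz": [10, 0, -3], "turn": [0, 0, 0], "grip": 0},
])

```text
t: 20.23
tool_pos: [0.5963, 0.3073, 0.2303]
orientation: [1.338, 1.122, -1.337]
force: [-3.1, -2.4, 5.9]
opening: 0.0003
```

>>> step_arm([
  {"xyz": [5, 0, -1], "turn": [0, 0, 0], "grip": 0},
  {"xyz": [10, 0, -2], "turn": [0, 0, 0], "grip": 0},
  {"xyz": [10, 0, -2], "turn": [0, 0, 0], "grip": 0},
])

```text
t: 20.6
tool_pos: [0.5967, 0.3098, 0.2207]
orientation: [1.339, 1.122, -1.336]
force: [-2.8, -2.1, 7.1]
opening: 0.0002
```

>>> step_arm([
  {"xyz": [5, 0, -1], "turn": [0, 0, 0], "grip": 0},
  {"xyz": [10, 0, -2], "turn": [0, 0, 0], "grip": 0},
  {"xyz": [10, 0, -2], "turn": [0, 0, 0], "grip": 0},
])

```text
t: 20.98
tool_pos: [0.5971, 0.312, 0.2108]
orientation: [1.339, 1.122, -1.336]
force: [-3.6, -0.6, 6.9]
opening: 0.0006
```

>>> step_arm([
  {"xyz": [4, 0, -1], "turn": [0, 0, 0], "grip": 0},
  {"xyz": [8, 0, -1], "turn": [0, 0, 0], "grip": 0},
  {"xyz": [8, 0, -1], "turn": [0, 0, 0], "grip": 0},
])

```text
t: 21.35
tool_pos: [0.5974, 0.3133, 0.2035]
orientation: [1.34, 1.123, -1.335]
force: [-3.7, 0.3, 10.2]
opening: 0.0002
```

Run:
```python
from h import *
print(ramprof('t6')[:8])
# extend into the notch
p=load('t6'); im=cv2.imread('pics/t6_full.png'); hs=cv2.cvtColor(im,cv2.COLOR_BGR2HSV).astype(np.float32); d=np.arange(14,40,2.)
uv=proj(p,np.c_[NEST+YD*d[:,None]/1000,np.full(len(d),.031)]).astype(np.float32)
print([(int(a),int(b),int(c)) for a,b,c in zip(d,cv2.remap(hs[:,:,1],uv[:,:1],uv[:,1:],1).ravel(),cv2.remap(hs[:,:,2],uv[:,:1],uv[:,1:],1).ravel())])
print(telemetry.read_state()['force'],telemetry.read_state()['tool_pos'])
```

```text
[(30, 8), (32, 8), (34, 8), (36, 8), (38, 8), (40, 8), (42, 8), (44, 8)]
[(14, 14, 223), (16, 23, 204), (18, 43, 185), (20, 49, 181), (22, 43, 190), (24, 27, 215), (26, 15, 228), (28, 9, 234), (30, 8, 235), (32, 8, 234), (34, 8, 235), (36, 8, 235), (38, 8, 233)]
[-4.6353702  -0.17842186  9.51427596] [0.59737221 0.31327302 0.20363335]
```

>>> step_arm([
  {"xyz": [4, 0, -1], "turn": [0, 0, 0], "grip": 0},
  {"xyz": [8, 0, -1], "turn": [0, 0, 0], "grip": 0},
  {"xyz": [8, 0, -1], "turn": [0, 0, 0], "grip": 0},
])

```text
t: 21.78
tool_pos: [0.5976, 0.3144, 0.1966]
orientation: [1.34, 1.123, -1.335]
force: [-7.5, -0.9, 15.3]
opening: 0.0005
```

>>> step_arm([
  {"xyz": [4, 0, -1], "turn": [0, 0, 0], "grip": 0},
  {"xyz": [6, 0, -1], "turn": [0, 0, 0], "grip": 0},
  {"xyz": [6, 0, -1], "turn": [0, 0, 0], "grip": 0},
])

```text
t: 22.15
tool_pos: [0.5977, 0.3151, 0.1914]
orientation: [1.34, 1.122, -1.335]
force: [-9.9, -4.6, 21.1]
opening: 0.0004
```

```bash
cat >> h.py <<'E'
def prof2(f,off=0,ch=1):
    p=load(f); hs=cv2.cvtColor(cv2.imread(f'pics/{f}_full.png'),cv2.COLOR_BGR2HSV).astype(np.float32); d=np.arange(-46,50,2.)
    X=np.array([YD[1],-YD[0]])
    uv=proj(p,np.c_[NEST+YD*d[:,None]/1000+X*off/1000,np.full(len(d),.031)]).astype(np.float32)
    return dict(zip(d.astype(int).tolist(),cv2.remap(hs[:,:,ch],uv[:,:1],uv[:,1:],1).ravel().astype(int).tolist()))
E
python3 - <<'E'
from h import *
snap('top','t7')
for f in('t5','t6','t7'):
    a=prof2(f); print(f,[(k,a[k]) for k in range(12,36,2)],[(k,a[k]) for k in range(-46,-24,2)])
# hub shift between t4 and t7 by phase correlation on neck patch
g=[cv2.cvtColor(cv2.imread(f'pics/{f}_full.png'),cv2.COLOR_BGR2GRAY) for f in('t2','t5','t6','t7')]
u=proj(load('t7'),[[.5273,-.0826,.05]])[0].astype(int); print(u)
for k in range(1,4):
    T=g[0][u[1]-9:u[1]+10,u[0]-5:u[0]+10]
    r=cv2.matchTemplate(cv2.resize(g[k][u[1]-14:u[1]+15,u[0]-10:u[0]+15],None,fx=8,fy=8,interpolation=2),cv2.resize(T,None,fx=8,fy=8,interpolation=2),cv2.TM_CCOEFF_NORMED)
    _,m,_,l=cv2.minMaxLoc(r); print('shift px',(np.array(l)/8-5).tolist(),round(m,3))
E
```

```text
t5 [(12, 15), (14, 16), (16, 22), (18, 45), (20, 72), (22, 96), (24, 108), (26, 106), (28, 91), (30, 68), (32, 40), (34, 24)] [(-46, 74), (-44, 43), (-42, 28), (-40, 19), (-38, 18), (-36, 25), (-34, 32), (-32, 25), (-30, 15), (-28, 10), (-26, 9)]
t6 [(12, 14), (14, 14), (16, 23), (18, 43), (20, 49), (22, 43), (24, 27), (26, 15), (28, 9), (30, 8), (32, 8), (34, 8)] [(-46, 77), (-44, 45), (-42, 26), (-40, 16), (-38, 16), (-36, 28), (-34, 32), (-32, 25), (-30, 15), (-28, 9), (-26, 9)]
t7 [(12, 16), (14, 16), (16, 20), (18, 40), (20, 46), (22, 41), (24, 27), (26, 18), (28, 11), (30, 7), (32, 7), (34, 8)] [(-46, 72), (-44, 46), (-42, 25), (-40, 17), (-38, 18), (-36, 29), (-34, 32), (-32, 24), (-30, 14), (-28, 9), (-26, 8)]
[340 197]
shift px [0.0, 0.0] 0.997
shift px [0.0, 0.0] 0.997
shift px [0.0, 0.0] 0.997
```

>>> step_arm([
  {"xyz": [-20, 0, 2], "turn": [0, 0, 0], "grip": 0},
  {"xyz": [-55, 0, 11], "turn": [0, 0, 0], "grip": 0},
  {"xyz": [-90, 0, 29], "turn": [0, 0, 0], "grip": 0},
  {"xyz": [-126, 0, 54], "turn": [0, 0, 0], "grip": 0},
  {"xyz": [-168, 0, 54], "turn": [0, 0, 0], "grip": 0},
  {"xyz": [-178, 0, 54], "turn": [0, 0, 0], "grip": 0},
  {"xyz": [-178, 0, 54], "turn": [0, 0, 0], "grip": 0},
])

```text
t: 23.08
tool_pos: [0.5883, 0.2611, 0.3658]
orientation: [1.338, 1.122, -1.337]
force: [0.4, -0.5, -0.3]
opening: 0.0003
```

Run:
```python
from h import *
go([.535,-.065,.36],85); print(telemetry.read_state()['tool_pos'])
```

```text
t 23.07 xyz [  5.5   4.4 330.4] turn [-1.659e+00 -6.000e-04 -9.000e-04] rows 6.0 9.0
[0.58828218 0.26105583 0.36577332]
```

>>> step_arm([
  {"xyz": [5, 0, 30], "turn": [-0.1, 0, 0], "grip": 0},
  {"xyz": [5, 1, 70], "turn": [-0.28, 0, 0], "grip": 0},
  {"xyz": [5, 1, 110], "turn": [-0.46, 0, 0], "grip": 0},
  {"xyz": [5, 2, 150], "turn": [-0.64, 0, 0], "grip": 0},
  {"xyz": [5, 2, 190], "turn": [-0.82, 0, 0], "grip": 0},
  {"xyz": [5, 3, 230], "turn": [-1.0, 0, 0], "grip": 0},
  {"xyz": [5, 3, 270], "turn": [-1.18, 0, 0], "grip": 0},
  {"xyz": [5, 4, 300], "turn": [-1.36, 0, 0], "grip": 0},
  {"xyz": [5, 4, 330], "turn": [-1.54, 0, 0], "grip": 0},
  {"xyz": [5, 4, 330], "turn": [-1.66, 0, 0], "grip": 0},
  {"xyz": [5, 4, 330], "turn": [-1.66, 0, 0], "grip": 0},
  {"xyz": [5, 4, 330], "turn": [-1.66, 0, 0], "grip": 0},
])

```text
t: 24.58
tool_pos: [0.534, -0.0647, 0.359]
orientation: [0.07, 1.573, -0.07]
force: [0.4, -0.2, -0.6]
opening: 0.0004
```

Run:
```python
from h import *
p=snap('wrist','w8'); snap('side','s8'); snap('top','t8')
a=prof2('t8'); print([(k,a[k]) for k in range(12,36,2)])
H=np.array([.5640,.1243,.085]);u=np.array([.1736*np.cos(.698),.985*np.cos(.698),np.sin(.698)])
c=proj(p,[[.531,-.06,.03]])[0].astype(int); print(c)
x0,y0=max(c[0]-60,0),max(c[1]-50,0)
A=cv2.resize(cv2.imread('pics/w8_full.png')[y0:y0+90,x0:x0+130],(780,540)[:2],interpolation=cv2.INTER_CUBIC)[:300*2]
A=cv2.resize(A,(433,300)); B=cv2.resize(cv2.imread('pics/s8_full.png')[200:300,120:380],(780,300)); 
C=np.zeros((600,780,3),np.uint8); C[:300,:433]=A; C[300:]=B
Tt=cv2.resize(cv2.imread('pics/t8_full.png')[140:240,160:275],(345,300)); C[:300,435:780]=Tt
cv2.imwrite('pics/fin.png',C)
b=cv2.imread('pics/s2_full.png').astype(int)-cv2.imread('pics/s8_full.png'); print('lever region diff',np.abs(b[222:260,165:270]).mean(), 'crop0',x0,y0)
```

```text
[(12, 48), (14, 47), (16, 47), (18, 47), (20, 48), (22, 47), (24, 46), (26, 46), (28, 45), (30, 45), (32, 48), (34, 47)]
[318 174]
lever region diff 2.1976608187134503 crop0 258 124
```

View pics/fin.png

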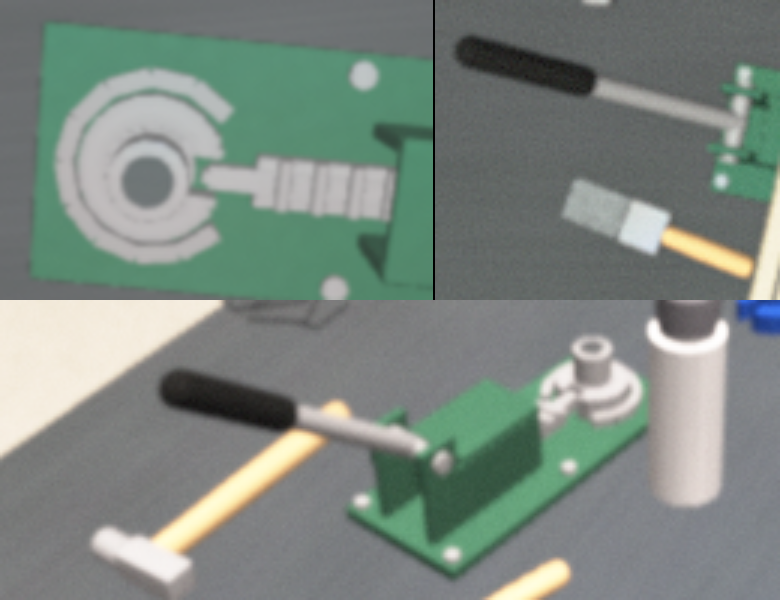

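Run:
```python
from h import *
t8=ray(load('w8'),[[258+200/3.33,124+180/3.33]],.031)[0,:2]; s8=ray(load('w8'),[[258+255/3.33,124+182/3.33]],.031)[0,:2]
f=lambda q:np.array(q,float)/3+[200,100]-.33
t5=ray(load('w5'),[f((527,264))],.031)[0,:2]; s5=ray(load('w5'),[f((578,268))],.031)[0,:2]
print(t8,s8,'tip travel',np.linalg.norm(t5-t8),'shoulder travel',np.linalg.norm(s5-s8),'tip to nest',np.linalg.norm(t8-NEST-[.002,.001]),np.linalg.norm(t5-NEST-[.002,.001]))
```

```text
[ 0.5357092  -0.06078661] [ 0.53875422 -0.03647757] tip travel 0.059306938450553744 shoulder travel 0.05836808594156274 tip to nest 0.02177785307554318 0.08087654781505654
```

```bash
python3 -c "
from h import *
print(robot.close_job())"
```

```text
the job is handed in; nothing more can be done
None
```

The notched hub is in the nest with the ram key home in its notch, the lever is back up, and the job is handed in at about 25 s of the 70 s. The hand-in gave no verdict.

**What I did:** I gripped the hub by its neck, turned it about 157°, set it in the nest and let go. I then worked the lever through three full strokes. A fourth was pressed in small steps until the ram stopped moving.

**Last checks:**
- **Ram:** the key tip measured 21.8 mm from the nest centre, against 22 mm for fully home. I trust that to about 1 to 2 mm. Late in the fourth stroke the force rose while the tip stayed still.
- **Hub:** it showed no measurable shift between the first stroke and the fourth, and the last picture shows the key inside the notch.
- **Lever and bystanders:** the lever looked the same as in its starting position. The brush, hammer and can looked undisturbed in the last pictures. I did not recheck the plain hub, but nothing went near it after the grasp.

**Disagreements:**
- **Notch direction:** my readings ranged from 72° to 84° against a target of about 80°. The best fit after placing was 77°, which put the notch mouth within about 0.5 mm of the key's line.
- **Wrist camera:** it appeared to read about 2 mm off towards +x. I placed the hub by comparing it with the nest in the same pictures, and averaged that with the top camera's estimate.
- **Fourth stroke:** the resistance built up gradually rather than as the hard stop described.

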